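Load the tray sealer and click its guard shut

TASK

Set the plain, unlabelled loaf upright into the blue nest of the tray sealer and let go of it. Then slide the clear guard over it, without slamming or forcing it, until its latch clicks and holds it shut. Leave the labelled loaf, the jar and the film roll where they are.

Things in the scene. Friction and masses are not known exactly. Their poses are not given: they have to be found in the camera images.
- loaf: Loaf to be sealed: light brown with dark crumbs on top, no label, in a foil pan, 0.2 to 0.4 kg, left or right of the sealer. Origin at the centre of its underside, x along its length, z up. Foot 118 (x) by 52 (y) mm up to 34 mm high; above it the crust, 124 by 60 mm, 32 to 56 mm high, is the part to grip (across y).
- sealed_loaf: A finished loaf, same size, dark brown with a white and purple label on top. Not to be moved. Origin as for the loaf.
- jar: Amber jar with a brass lid, 70 mm across, 100 mm high, origin at the centre of its underside. Not to be moved.
- film_roll: White roll standing on end, 84 mm across, 110 mm high, origin at the centre of its underside. Not to be moved.
- sealer: Tray sealer, fixed: a white machine with a steel deck 40 mm high. Origin on the counter under the nest's centre, x away from the robot, y left (to the parked guard), z up; it spans x -105 to 165, y -150 to 250 mm. Above the deck: control box to 66 mm (14 mm knob on it) at y -148 to -102; grey latch block with red tab to 63 mm at x 97 to 162, y about -105 to 1.
- nest (a point): Centre of the nest's floor, on the deck, 40 mm above the counter; axes as the sealer's. The nest is a frame of blue walls 12 mm high and 8 mm thick, inside 128 mm (x) by 62 mm (y), for the foot of the foil pan, length along x, either way round.
- guard (a joint): Travel of the clear guard in m along the sealer's -y (right, over the nest); 0 parked, starts at 0 to 0.03. Friction 1.5 N; keep below 0.3 m/s. The latch block is adjustable, so the latch catches anywhere from 0.160 to 0.201, different each time: feel for it. 3 mm beyond the catch is a solid stop. Let go before it has caught, it springs back a little.
- guard_grip (a point): Middle of the orange handle on top of the guard: an upright plate 70 mm (sealer x) by 14 mm (y) by 34 mm high, from 76 to 110 mm above the deck, this point at 93 mm; axes as the sealer's. It can be pushed on its left (+y) face or pinched across its 14 mm.
- latch (a joint): How far the red-tabbed latch roller is pushed back, in m: 0 before the guard meets it, rising on a ramp (over 10 to 14 mm of guard travel, push up to about 11 N) to 0.010 on top of the guard's tooth (push about 7 N, 4 mm long), then 0.003 to 0.004 when dropped into the notch behind it (caught): at the click the guard jumps on 2 to 3 mm and the push drops.
- guard_edge (a point): Middle of the guard's leading lower edge, on the deck, at sealer y = 105 mm minus the travel; axes as the sealer's. The guard is a clear hood from here 140 mm to +y, 184 mm wide in x, closed on top and at its left end, top 76 mm above the deck, 62 mm of room under it.
- buffer (a joint): How far the black rubber stop buffer on the latch block is pressed in by the guard, in m. Met about 16 mm before the latch catches, 3 to 4 mm after the roller; it pushes back with 1.6 N plus 0.4 N per mm, about 8 N at the catch, and is solid at 0.019 (3 mm beyond the catch). Never load the stop with more than 18 N.
Mind the look-alikes: they are no part of the job. Leave any pink look-alike of the loaf alone.

How it is judged:
By the outcome, as a careful person would: the job done as asked, in the order asked, and still so for the second after the job is handed in, with the robot touching nothing.
It also fails if it takes over 67 s, if anything falls off the work surface, if the arm or the gripper's body presses on something with over 40 N, if the wrist force passes 120 N, or if a joint passes its speed limit or range.

ROBOT

A 7-joint arm with a two-finger parallel gripper is mounted at the origin on the work surface. World frame = base frame: x ahead of the robot, y to its left, z up, the work surface at z = 0. Lengths are in m, angles in rad, forces in N, time in s.
With the tool pointing down it reaches from about 0.35 to 0.9 m from the base axis. Payload 7.2 kg.
Tool frame: the origin (TCP) lies midway between the tips of the shut fingers; the grasp point (between the pads) lies 19 mm behind it; z points along the fingers, y is the line along which they close (so a half turn about z gives the same grasp; the last joint's range is limited). The gripper opens to 85 mm and grips with 20 to 120 N. Pads are 22 mm wide; open, the fingers measure 114 mm over their backs; the gripper's body (76 mm by 85 mm) begins 54 mm behind the grasp point. The pads swing forward as they close: fully open they stand 13 mm farther back than shut.
Start: joints at [-1.221, 0.411, -0.013, 1.596, 0.006, 1.134, -0.082], TCP at [0.254, 0.571, 0.231] pointing down, gripper open.
Joint ranges: [-2.95, 2.95], [-0.29, 1.99], [-1.47, 1.44], [0.14, 2.54], [-1.03, 4.17], [0.13, 1.85], [-2.86, 2.86]. Speed limits (rad/s): [2.39, 2.39, 3.01, 3.01, 3.14, 3.14, 3.14].

INTERFACE

Orientations are given as a 3x3 rotation matrix whose columns are the frame's x, y, z axes.
In Python, from bench import telemetry, grab_frame, get_calibration, workorder gives the robot as it stands.
- The arm moves only by the shell command python3 -m creep 'ROWS' [FORCE]. ROWS is JSON, a list of rows, each a list of 7 numbers: the opening, from 0 (shut) to 1 (fully open), then the shift along the tool's x, y, z in m, then the turn, a rotation vector about the tool's x, y, z in degrees. A call has 1 to 12 rows; each row shifts and turns the commanded pose from where the row before left it, along the tool's axes as they then stand; what a row does not reach is not made up. A row lasts 1/8 s, in which the tool goes at most 62.5 mm and 10.7 degrees, less where a joint would pass 70% of its speed; a pose out of reach is approached as far as the arm can. A call with a gripper value outside its range is refused whole. The fingers move at their own pace and stop on an object; FORCE is the grip in N (left out, the last holds). Time passes only in rows, so rows that do not move let the fingers close. It gives the time, the measured TCP pose, the force, the opening and the grip force at its end, in the units of the state.
- telemetry.sense(): the state, without advancing time (a new reading comes with each control period).
- grab_frame(name): name is "scene" or "side" or "wrist"; returns the picture (384x512x3 uint8, blue, green, red); there is no depth.
- get_calibration(name): a dict with "intrinsics" (3x3 intrinsics, pixels), "R" (3x3) and "t" (3): a world point X has camera coordinates R X + t. Camera axes: x right, y down, z forward; pixel columns grow to the right and rows downward; lengths in m; the calibration is good to about 2 mm. The wrist camera is an equidistant fisheye: a pixel r from the principal point sees the ray r / f radians off the axis. A picture is of the moment at which its call begins: read the wrist's pose just before it. get_calibration takes no time and is no camera call; for the wrist camera it gives the pose at the moment of the call.
- workorder.sign_off(): hands the job in; it is judged then, once.
The state is a dict: "clock": time; "qpos": joint angles; "dq": joint speeds; "joint_efforts": joint torques, N m; "tcp_pos": TCP position; "tcp_rot": TCP orientation; "force": force on the tool from outside, world axes, zero at the start; "moment": the same for the moment, N m; "width": finger opening in m; "gripper_force": force on a finger pad.
Only numpy, scipy, OpenCV 4.12 (cv2) and the standard library are available. Lean on these libraries where they do the work, as an engineer would, in place of code of your own. Each camera call takes 0.05 s, during which the arm holds its last target. There are 200 camera calls.

## Working session

There is one attempt and no reset: what is moved stays moved. The work goes in short steps, Python scripts to look and compute and a shell command to move; the robot and the scene stay as the last step left them, time stands still between calls to the robot, and variables do not carry over. Pictures are saved under pics/ and viewed, at most 10 in all, crops included, and the job is handed in when it is done.

```bash
ls; mkdir -p pics; cat > h.py <<'E'
import numpy as np, cv2
from bench import telemetry, grab_frame, get_calibration, workorder
def ray(cal,uv,fish=False):
    K=np.array(cal["intrinsics"]);R=np.array(cal["R"]);t=np.array(cal["t"])
    x=(uv[0]-K[0,2])/K[0,0];y=(uv[1]-K[1,2])/K[1,1]
    if fish:
        r=np.hypot(x,y);d=np.array([np.sin(r)*x/max(r,1e-9),np.sin(r)*y/max(r,1e-9),np.cos(r)])
    else: d=np.array([x,y,1.])
    return -R.T@t, R.T@d/np.linalg.norm(d)
def onplane(cal,uv,z,fish=False):
    o,d=ray(cal,uv,fish);return o+d*(z-o[2])/d[2]
def tri(rs):
    A=np.zeros((3,3));b=np.zeros(3)
    for o,d in rs:
        P=np.eye(3)-np.outer(d,d);A+=P;b+=P@o
    p=np.linalg.solve(A,b);return p,[np.linalg.norm((np.eye(3)-np.outer(d,d))@(p-o)) for o,d in rs]
def proj(cal,X,fish=False):
    K=np.array(cal["intrinsics"]);c=np.array(cal["R"])@X+np.array(cal["t"])
    if fish:
        n=np.hypot(c[0],c[1]);r=np.arctan2(n,c[2]);v=c[:2]/max(n,1e-9)*r
    else: v=c[:2]/c[2]
    return v*[K[0,0],K[1,1]]+K[:2,2]
E
python3 - <<'E'
from h import *
np.set_printoptions(precision=4,suppress=True)
ims=[]
for n in ["scene","side","wrist"]:
    c=get_calibration(n);im=grab_frame(n);cv2.imwrite(f"pics/{n}0.png",im);ims.append(im)
    np.save(f"pics/{n}0.npy",dict(c),allow_pickle=True)
    R=np.array(c["R"]);print(n,-R.T@np.array(c["t"]),R[2],np.array(c["intrinsics"])[0])
cv2.imwrite("pics/m0.png",cv2.resize(np.hstack(ims[:2]),(800,300)))
s=telemetry.sense();print({k:np.round(v,3) for k,v in s.items()})
E
```

```text
pics
scene [1.0945 0.2432 1.1019] [-0.5019 -0.2184 -0.8369] [420.027    0.     247.3163]
side [ 0.1294 -0.736   1.1283] [ 0.2809  0.5596 -0.7797] [433.6703   0.     246.7019]
wrist [0.1916 0.5979 0.3735] [ 0.2432 -0.1095 -0.9638] [297.3186   0.     259.0882]
{'clock': np.float64(0.15), 'qpos': array([-1.221,  0.412, -0.013,  1.597,  0.006,  1.134, -0.082]), 'dq': array([-0.001, -0.002,  0.001, -0.003,  0.001, -0.001, -0.001]), 'joint_efforts': array([  0.002, -60.104,   0.683, -29.964,   0.014,   0.008,   0.   ]), 'tcp_pos': array([0.253, 0.571, 0.231]), 'tcp_rot': array([[-0.914,  0.406, -0.   ],
       [ 0.406,  0.914, -0.001],
       [-0.   , -0.001, -1.   ]]), 'force': array([-0.381,  0.322,  0.907]), 'moment': array([-0.025, -0.044, -0.012]), 'gripper_force': np.float64(0.0), 'width': np.float64(0.086)}
```

View pics/scene0.png

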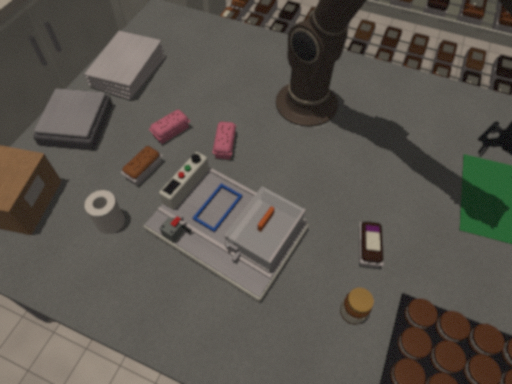

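View pics/side0.png

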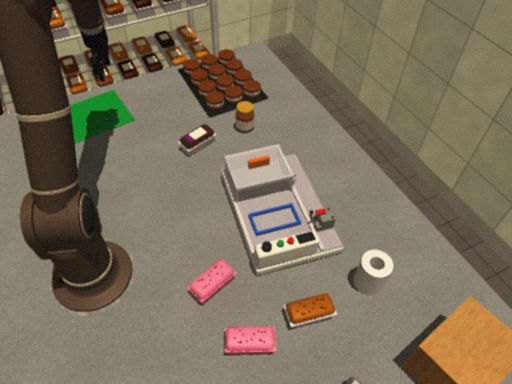

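Candidates for the loaf: brown in foil at scene (142,163)/side (311,309), two pink look-alikes at scene (169,126) and (225,140), and the labelled dark loaf at scene (371,243). The brown one fits: unlabelled, light brown, dark crumbs, in foil. Next I measure it and confirm it in a crop.

```bash
cat > m.py <<'E'
from h import *
np.set_printoptions(precision=4,suppress=True)
C={n:get_calibration(n) for n in ["scene","side"]}
I={n:cv2.imread(f"pics/{n}0.png") for n in C}
win={"scene":{"loaf":(115,140,165,190),"nest":(185,175,250,240),"handle":(245,195,290,240)},
     "side":{"loaf":(275,285,345,335),"nest":(240,195,310,242),"handle":(240,145,280,175)}}
rng={"loaf":((5,110,60),(22,255,255)),"nest":((105,120,60),(128,255,255)),"handle":((3,140,120),(18,255,255))}
R={}
for n in C:
    hsv=cv2.cvtColor(I[n],cv2.COLOR_BGR2HSV)
    for k,(a,b,c,d) in win[n].items():
        m=cv2.inRange(hsv[b:d,a:c],*[np.array(v) for v in rng[k]])
        m=cv2.morphologyEx(m,cv2.MORPH_CLOSE,np.ones((3,3)))
        ct=max(cv2.findContours(m,cv2.RETR_EXTERNAL,cv2.CHAIN_APPROX_NONE)[0],key=cv2.contourArea)
        r=cv2.minAreaRect(ct);M=cv2.moments(cv2.convexHull(ct))
        cen=np.array([M["m10"]/M["m00"]+a,M["m01"]/M["m00"]+b])
        R[n,k]=(cen,ct[:,0]+[a,b]);print(n,k,cen,r[1],cv2.contourArea(ct))
for k,z in [("loaf",.05),("nest",.052),("handle",.133)]:
    p,e=tri([ray(C[n],R[n,k][0]) for n in C]);print(k,"tri",p,np.array(e))
    for n in C:
        P=np.array([onplane(C[n],u,z)[:2] for u in R[n,k][1]],np.float32)
        r=cv2.minAreaRect(P);bx=cv2.boxPoints(r)
        e1=bx[1]-bx[0];e2=bx[2]-bx[1];L=e1 if np.hypot(*e1)>np.hypot(*e2) else e2
        print(k,n,"c",np.array(r[0]),"size",np.array(r[1]),"long axis deg",np.degrees(np.arctan2(L[1],L[0]))%180)
a=I["scene"][130:200,105:185];b=I["side"][275:345,265:345]
cv2.imwrite("pics/crop0.png",np.hstack([cv2.resize(x,(400,350),interpolation=cv2.INTER_CUBIC) for x in(a,b)]))
E
python3 m.py
```

```text
scene loaf [140.4876 161.7419] (16.561338424682617, 37.192359924316406) 529.5
scene nest [217.0367 207.1692] (24.45504379272461, 47.50168228149414) 1026.0
scene handle [265.6279 216.3516] (3.6760735511779785, 22.203481674194336) 61.5
side loaf [309.996  307.9237] (22.189563751220703, 46.308658599853516) 927.0
side nest [273.9324 218.6058] (21.828205108642578, 48.50712585449219) 942.5
side handle [258.7182 161.3384] (8.568753242492676, 21.584583282470703) 147.5
loaf tri [ 0.4958 -0.3834  0.0413] [0.0015 0.0015]
loaf scene c [ 0.4997 -0.3787] size [0.0613 0.118 ] long axis deg 168.20879
loaf side c [ 0.4925 -0.3848] size [0.0595 0.1236] long axis deg 168.81598
nest tri [ 0.5495 -0.0888  0.0431] [0.0019 0.0019]
nest scene c [ 0.553  -0.0871] size [0.0755 0.1412] long axis deg 170.3742
nest side c [ 0.5459 -0.0919] size [0.0792 0.1432] long axis deg 170.22412
handle tri [0.5741 0.0687 0.1377] [0.0009 0.0009]
handle scene c [0.5712 0.0684] size [0.01   0.0654] long axis deg 170.4332
handle side c [0.5785 0.0711] size [0.0355 0.0695] long axis deg 170.01271
```

View pics/crop0.png

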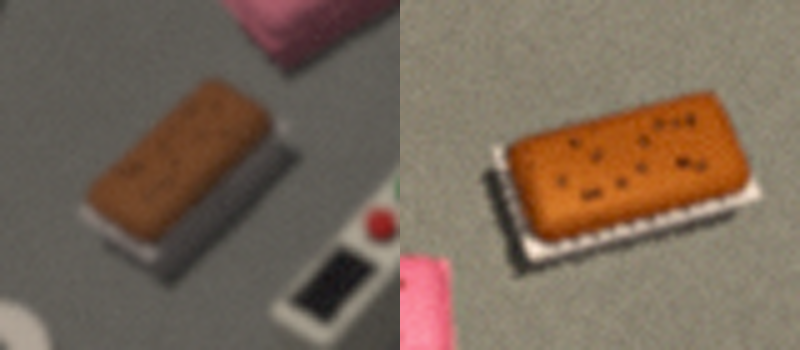

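The crop confirms it: light brown crust with dark crumbs, foil pan, no label, standing upright. Centre is about (0.496,-0.382), long axis about -11.5°. I'm moving above it.

```bash
python3 -m creep '[[1,0,0,0,0,0,-6.3],[1,0,0,0,0,0,-6.3],[1,-0.04,-0.03,0,0,0,0],[1,-0.04,-0.04,0,0,0,0],[1,-0.04,-0.045,0,0,0,0],[1,-0.03,-0.05,0,0,0,0],[1,-0.03,-0.05,0,0,0,0],[1,-0.03,-0.05,0,0,0,0],[1,-0.03,-0.05,0,0,0,0],[1,-0.03,-0.05,0,0,0,0],[1,-0.03,-0.05,0,0,0,0],[1,-0.03,-0.05,0,0,0,0]]'
cat > to.py <<'E'
import sys;from h import *
np.set_printoptions(precision=4,suppress=True)
def to(target,yaw):
    s=telemetry.sense();R=np.array(s["tcp_rot"]);p=np.array(s["tcp_pos"])
    y=np.degrees(np.arctan2(R[1,1],R[0,1]));print("t",s["clock"],"pos",p,"yaw(y)",y,"turn toolz",-(yaw-y),"tilt",R[:,2],"F",np.array(s["force"]),"w",s["width"],s["gripper_force"])
    print("tool shift now",R.T@(np.array(target)-p))
    a=np.radians(yaw);Rt=np.array([[-np.sin(a),np.cos(a),0],[np.cos(a),np.sin(a),0],[0,0,-1]])
    print("tool shift after turn",Rt.T@(np.array(target)-p))
if __name__=="__main__":
    v=[float(x) for x in sys.argv[1:]];to(v[:3],v[3])
E
python3 to.py 0.496 -0.382 0.231 78.5
```

```text
clock: 1.65
tcp_pos: [0.486, 0.0486, 0.2314]
tcp_rot: [[-0.981, 0.196, 0.0], [0.196, 0.981, 0.0], [-0.0, 0.0, -1.0]]
force: [1.2, 1.1, -0.2]
width: 0.0852
gripper_force: 0.0
t 1.65 pos [0.486  0.0486 0.2314] yaw(y) 78.67367314931636 turn toolz 0.17367314931635747 tilt [ 0.0004  0.0002 -1.    ] F [ 1.2188  1.0962 -0.2119] w 0.085223895569482 0.0
tool shift now [-0.0943 -0.4203  0.0003]
tool shift after turn [-0.0956 -0.42    0.0004]
```

```bash
python3 -m creep '[[1,-0.01,-0.05,0,0,0,0],[1,-0.01,-0.05,0,0,0,0],[1,-0.01,-0.05,0,0,0,0],[1,-0.015,-0.05,0,0,0,0],[1,-0.015,-0.05,0,0,0,0],[1,-0.015,-0.05,0,0,0,0],[1,-0.01,-0.05,0,0,0,0],[1,-0.01,-0.05,0,0,0,0],[1,0,-0.02,0,0,0,0],[1,0,0,0,0,0,0]]'
python3 - <<'E'
from h import *
np.set_printoptions(precision=4,suppress=True)
c=get_calibration("wrist");im=grab_frame("wrist");cv2.imwrite("pics/w1.png",im)
hsv=cv2.cvtColor(im,cv2.COLOR_BGR2HSV);m=cv2.inRange(hsv,(5,110,50),(22,255,255))
m=cv2.morphologyEx(m,cv2.MORPH_CLOSE,np.ones((5,5)))
for ct in cv2.findContours(m,cv2.RETR_EXTERNAL,cv2.CHAIN_APPROX_NONE)[0]:
    if cv2.contourArea(ct)<1500: continue
    for z in (.045,.054):
        P=np.array([onplane(c,u,z,True)[:2] for u in ct[:,0]],np.float32);r=cv2.minAreaRect(P);bx=cv2.boxPoints(r)
        e1=bx[1]-bx[0];e2=bx[2]-bx[1];L=e1 if np.hypot(*e1)>np.hypot(*e2) else e2
        print(cv2.boundingRect(ct),z,np.array(r[0]),np.array(r[1]),np.degrees(np.arctan2(L[1],L[0]))%180)
E
python3 to.py 0.496 -0.382 0.231 78.5
```

```text
clock: 2.9
tcp_pos: [0.4953, -0.381, 0.2308]
tcp_rot: [[-0.98, 0.199, -0.001], [0.199, 0.98, 0.0], [0.001, -0.0, -1.0]]
force: [-0.0, -0.0, -0.4]
width: 0.0853
gripper_force: 0.0
(81, 322, 53, 62) 0.045 [ 0.7925 -0.7349] [0.0679 0.2541] 133.56738
(81, 322, 53, 62) 0.054 [ 0.7826 -0.7249] [0.066  0.2472] 133.56737
(231, 111, 54, 106) 0.045 [ 0.495 -0.383] [0.0595 0.1223] 168.27219
(231, 111, 54, 106) 0.054 [ 0.4932 -0.3825] [0.0579 0.119 ] 168.2722
t 2.95 pos [ 0.4962 -0.3792  0.2309] yaw(y) 78.64327270140926 turn toolz 0.14327270140925918 tilt [-0.0005  0.0012 -1.    ] F [ 0.5981 -0.1472  0.233 ] w 0.08556481463926552 0.0
tool shift now [-0.0003 -0.0028 -0.0001]
tool shift after turn [-0.0003 -0.0028 -0.0001]
```

View pics/w1.png

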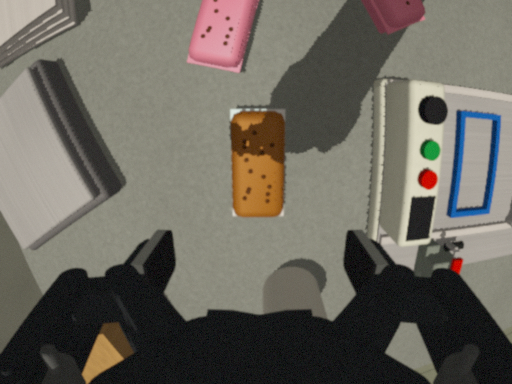

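```bash
python3 - <<'E'
from h import *
for n,uv in(("scene",(101,203)),("side",(377,263))): print(n,onplane(get_calibration(n),uv,.11))
for n,uv in(("scene",(169,124)),("side",(212,281))): print(n,onplane(get_calibration(n),uv,.05))
E
python3 to.py 0.495 -0.383 0.020 78.3
```

```text
scene [ 0.70197725 -0.3684457   0.11      ]
side [ 0.69806753 -0.37680498  0.11      ]
scene [ 0.32843374 -0.37540318  0.05      ]
side [ 0.2930709  -0.19861922  0.05      ]
t 2.95 pos [ 0.4962 -0.3792  0.2309] yaw(y) 78.64327270140926 turn toolz 0.343272701409262 tilt [-0.0005  0.0012 -1.    ] F [ 0.5981 -0.1472  0.233 ] w 0.08556481463926552 0.0
tool shift now [ 0.0003 -0.0042  0.2109]
tool shift after turn [ 0.0004 -0.004   0.2109]
```

```bash
python3 -m creep '[[1,0,-0.003,0.05,0,0,0.3],[1,0,0,0.05,0,0,0],[1,0,0,0.05,0,0,0],[1,0,0,0.035,0,0,0],[1,0,0,0.02,0,0,0],[1,0,0,0.006,0,0,0],[1,0,0,0,0,0,0]]' 40; python3 to.py 0.495 -0.383 0.020 78.3
```

```text
clock: 3.82
tcp_pos: [0.4965, -0.3829, 0.0211]
tcp_rot: [[-0.98, 0.201, 0.001], [0.201, 0.98, -0.0], [-0.001, -0.0, -1.0]]
force: [0.3, 1.5, -0.3]
width: 0.0853
gripper_force: 0.0
t 3.825 pos [ 0.4965 -0.3829  0.0211] yaw(y) 78.39800992881214 turn toolz 0.09800992881214654 tilt [ 0.0011 -0.0004 -1.    ] F [ 0.3265  1.4782 -0.3037] w 0.0853410472405898 0.0
tool shift now [ 0.0014 -0.0004  0.0011]
tool shift after turn [ 0.0014 -0.0004  0.0011]
```

```bash
python3 -m creep '[[0.4,0,0,0,0,0,0],[0.4,0,0,0,0,0,0],[0.4,0,0,0,0,0,0],[0.4,0,0,0,0,0,0],[0.4,0,0,0,0,0,0],[0.4,0,0,-0.01,0,0,0],[0.4,0,0,-0.03,0,0,0],[0.4,0,0,-0.05,0,0,0],[0.4,0,0,-0.05,0,0,0],[0.4,0,0,0,0,0,0]]' 40; python3 to.py 0.5495 -0.089 0.16 80.2
```

```text
clock: 5.08
tcp_pos: [0.4974, -0.3848, 0.1651]
tcp_rot: [[-0.979, 0.202, 0.007], [0.202, 0.979, -0.004], [-0.007, -0.003, -1.0]]
force: [1.0, -0.9, -3.4]
width: 0.0593
gripper_force: 44.8
t 5.075 pos [ 0.4974 -0.3848  0.1651] yaw(y) 78.33063607054807 turn toolz -1.8693639294519357 tilt [ 0.0066 -0.0041 -1.    ] F [ 0.9761 -0.8781 -3.409 ] w 0.059268594020050185 44.783281087875366
tool shift now [0.0088 0.3003 0.0042]
tool shift after turn [-0.001   0.3004  0.0051]
```

```bash
python3 -m creep '[[0.4,0,0,0,0,0,-1.9],[0.4,0,0.03,0,0,0,0],[0.4,0,0.05,0,0,0,0],[0.4,0,0.05,0,0,0,0],[0.4,0,0.03,0,0,0,0],[0.4,0,0.01,0,0,0,0],[0.4,0,0,0,0,0,0],[0.4,0,0,0,0,0,0]]'
cat > w.py <<'E'
import sys;from h import *
np.set_printoptions(precision=4,suppress=True)
n=sys.argv[1]
s=telemetry.sense();c=get_calibration("wrist");im=grab_frame("wrist");cv2.imwrite(f"pics/{n}.png",im)
R=np.array(s["tcp_rot"]);p=np.array(s["tcp_pos"]);print("tcp",p,"yaw",np.degrees(np.arctan2(R[1,1],R[0,1])))
hsv=cv2.cvtColor(im,cv2.COLOR_BGR2HSV)
for k,lo,hi,z in (("loaf",(5,110,40),(22,255,255),p[2]+.027),("nest",(105,120,50),(128,255,255),.052)):
    m=cv2.inRange(hsv,lo,hi)
    m=cv2.morphologyEx(m,cv2.MORPH_CLOSE,np.ones((5,5)))
    for ct in cv2.findContours(m,cv2.RETR_EXTERNAL,cv2.CHAIN_APPROX_NONE)[0]:
        if cv2.contourArea(ct)<1200: continue
        P=np.array([onplane(c,u,z,True)[:2] for u in ct[:,0]],np.float32);r=cv2.minAreaRect(P);bx=cv2.boxPoints(r)
        e1=bx[1]-bx[0];e2=bx[2]-bx[1];L=e1 if np.hypot(*e1)>np.hypot(*e2) else e2
        print(k,cv2.boundingRect(ct),"c",np.array(r[0]),"size",np.array(r[1]),"ang",np.degrees(np.arctan2(L[1],L[0]))%180,"in tool",(R.T@(np.r_[r[0],z]-p)))
        a=np.radians(170.2);x=np.array([-np.cos(a),-np.sin(a)]);y=np.array([-x[1],x[0]])
        print("   extents along x",(P@x).min(),(P@x).max(),"y",(P@y).min(),(P@y).max())
E
python3 w.py w2;python3 to.py 0.5495 -0.089 0.16 80.2
```

```text
clock: 6.08
tcp_pos: [0.5238, -0.2172, 0.1599]
tcp_rot: [[-0.985, 0.171, -0.001], [0.171, 0.985, -0.001], [0.001, -0.001, -1.0]]
force: [-0.3, -0.3, -3.9]
width: 0.0596
gripper_force: 44.9
tcp [ 0.5238 -0.2172  0.1599] yaw 80.15590591949089
loaf (0, 284, 49, 100) c [ 0.5926 -0.4395] size [0.0387 0.2092] ang 131.12462 in tool [-0.1058 -0.2073 -0.0269]
   extents along x 0.5797724053360214 0.7364197811043408 y -0.40254080594450536 -0.2569542982056494
loaf (187, 118, 144, 199) c [ 0.5091 -0.2152] size [0.0586 0.0958] ang 170.12051 in tool [ 0.0148 -0.0005 -0.027 ]
   extents along x 0.4904183014504291 0.5862816787681676 y -0.15465240222318458 -0.09607998018459801
nest (351, 107, 87, 150) c [ 0.5486 -0.0916] size [0.0808 0.1449] ang 170.46364 in tool [-0.003   0.1281  0.1078]
   extents along x 0.4836105040542654 0.6287059929873787 y -0.037550098886055996 0.04361884115126655
t 6.125 pos [ 0.5238 -0.2172  0.1601] yaw(y) 80.1402085336892 turn toolz -0.05979146631079857 tilt [-0.0005 -0.0008 -1.    ] F [ 0.4341  0.1887 -3.4549] w 0.05932644595540253 44.88903522491455
tool shift now [-0.0033  0.1307 -0.    ]
tool shift after turn [-0.0035  0.1307  0.0001]
```

View pics/w2.png

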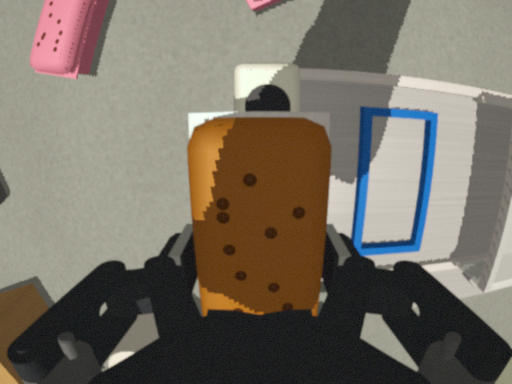

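```bash
python3 -m creep '[[0.4,-0.005,0.03,0,0,0,-0.2],[0.4,0,0.04,0,0,0,0],[0.4,0,0.035,0,0,0,0],[0.4,0,0.02,0,0,0,0],[0.4,0,0.005,0.02,0,0,0],[0.4,0,0,0.03,0,0,0],[0.4,0,0,0.02,0,0,0],[0.4,0,0,0,0,0,0],[0.4,0,0,0,0,0,0]]'
python3 - <<'E'
from h import *
a=grab_frame("scene")[165:255,170:290];b=grab_frame("side")[170:260,215:335]
cv2.imwrite("pics/p1.png",np.hstack([cv2.resize(x,(400,300),interpolation=cv2.INTER_CUBIC) for x in(a,b)]))
E
python3 to.py 0.5507 -0.0901 0.061 80.3
```

```text
clock: 7.25
tcp_pos: [0.5516, -0.0891, 0.091]
tcp_rot: [[-0.986, 0.167, 0.001], [0.167, 0.986, -0.0], [-0.001, -0.0, -1.0]]
force: [0.4, 0.7, -3.1]
width: 0.0596
gripper_force: 44.7
t 7.35 pos [ 0.5518 -0.0886  0.0914] yaw(y) 80.42747457176645 turn toolz 0.12747457176645582 tilt [ 0.0018 -0.0001 -1.    ] F [ 0.3714 -0.1866 -2.9618] w 0.05974936598341495 44.672441482543945
tool shift now [ 0.0009 -0.0016  0.0304]
tool shift after turn [ 0.0008 -0.0016  0.0304]
```

View pics/p1.png

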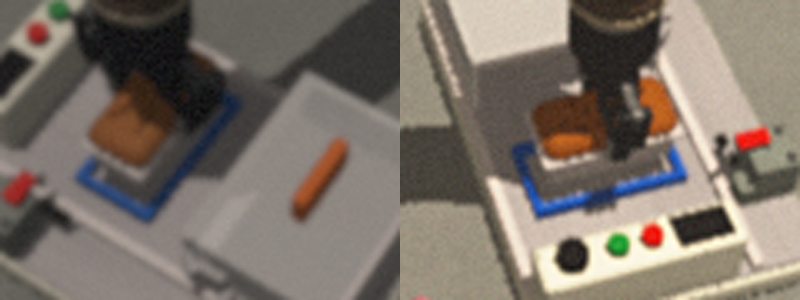

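The pan hovers over the nest, aligned with the blue walls in both crops (scene crop about (150,150), side crop about (600,150)). I'm lowering it gently.

```bash
python3 -m creep '[[0.4,0,-0.001,0.01,0,0,0],[0.4,0,0,0.006,0,0,0],[0.4,0,0,0.005,0,0,0],[0.4,0,0,0,0,0,0]]'; python3 -m creep '[[0.4,0,0,0.003,0,0,0],[0.4,0,0,0.002,0,0,0],[0.4,0,0,0.002,0,0,0],[0.4,0,0,0,0,0,0]]'
```

```text
clock: 7.85
tcp_pos: [0.5506, -0.089, 0.0687]
tcp_rot: [[-0.986, 0.166, -0.001], [0.166, 0.986, 0.0], [0.001, -0.0, -1.0]]
force: [0.2, -0.1, -3.5]
width: 0.0595
gripper_force: 44.9
clock: 8.35
tcp_pos: [0.5508, -0.0891, 0.0622]
tcp_rot: [[-0.986, 0.166, -0.0], [0.166, 0.986, 0.0], [0.0, 0.0, -1.0]]
force: [0.2, -0.2, -4.1]
width: 0.0593
gripper_force: 44.9
```

```bash
python3 -m creep '[[0.4,0,0,0.001,0,0,0],[0.4,0,0,0.001,0,0,0],[0.4,0,0,0,0,0,0]]'
```

```text
clock: 8.72
tcp_pos: [0.551, -0.0891, 0.0617]
tcp_rot: [[-0.986, 0.166, 0.001], [0.166, 0.986, 0.001], [-0.0, 0.001, -1.0]]
force: [-5.7, 1.2, 12.3]
width: 0.0595
gripper_force: 46.7
```

```bash
python3 -m creep '[[0.4,0,0,-0.001,0,0,0],[0.9,0,0,0,0,0,0],[1,0,0,0,0,0,0],[1,0,0,0,0,0,0],[1,0,0,0,0,0,0],[1,0,0,-0.02,0,0,0],[1,0,0,-0.05,0,0,0],[1,0,0,-0.06,0,0,0],[1,0,0,-0.03,0,0,0],[1,0,0,0,0,0,0]]'; python3 w.py w3
python3 - <<'E'
from h import *
a=grab_frame("wrist");s=grab_frame("side")[130:270,200:350]
cv2.imwrite("pics/p2.png",np.hstack([cv2.resize(a,(480,360)),cv2.resize(s,(320,360),interpolation=cv2.INTER_CUBIC)]))
E
```

```text
clock: 9.98
tcp_pos: [0.5523, -0.0893, 0.224]
tcp_rot: [[-0.986, 0.166, 0.005], [0.166, 0.986, 0.0], [-0.005, 0.001, -1.0]]
force: [-0.8, 0.5, -1.1]
width: 0.0854
gripper_force: 0.0
tcp [ 0.5523 -0.0893  0.224 ] yaw 80.4575618401717
loaf (0, 252, 37, 71) c [ 0.5598 -0.2563] size [0.0385 0.0484] ang 121.44286 in tool [-0.0352 -0.1634 -0.027 ]
   extents along x 0.5666842476105929 0.6251314047116112 y -0.17517480643223568 -0.1359245923238606
loaf (418, 145, 35, 80) c [ 0.5311 -0.0044] size [0.0163 0.038 ] ang 170.54254 in tool [ 0.0349  0.0803 -0.0271]
   extents along x 0.5051054751397273 0.5430334349531771 y 0.07788391061722329 0.09427068437667054
loaf (228, 108, 62, 122) c [ 0.5114 -0.083 ] size [0.0239 0.0504] ang 170.91432 in tool [ 0.0413 -0.0006 -0.0272]
   extents along x 0.49290429315072154 0.5431672975346562 y -0.0069433741158262995 0.01727438046208859
```

View pics/p2.png

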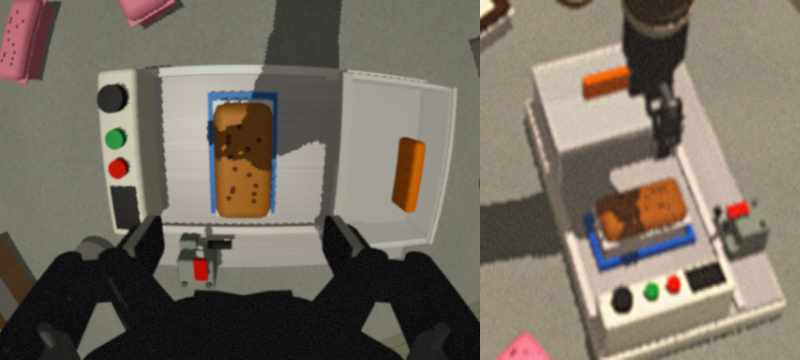

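The loaf sits in the blue frame (wrist view centre about (243,160)). Handle at about (409,175). Before touching the guard I'll check the seating and measure the handle.

```bash
python3 - <<'E'
from h import *
np.set_printoptions(precision=4,suppress=True)
x=np.array([.9854,-.1702]);y=np.array([.1702,.9854])
c=get_calibration("wrist");im=grab_frame("wrist");cw={"wrist":c}
hsv=cv2.cvtColor(im,cv2.COLOR_BGR2HSV)
m=cv2.inRange(hsv,(5,90,30),(22,255,255));m=cv2.morphologyEx(m,cv2.MORPH_CLOSE,np.ones((5,5)))
rays={}
for ct in cv2.findContours(m,cv2.RETR_EXTERNAL,cv2.CHAIN_APPROX_NONE)[0]:
    bx=cv2.boundingRect(ct)
    if cv2.contourArea(ct)<1000 or bx[0]<100: continue
    k="handle" if bx[0]>380 else "loaf"
    M=cv2.moments(cv2.convexHull(ct));rays[k]=[ray(c,(M["m10"]/M["m00"],M["m01"]/M["m00"]),True)]
    for z in ((.150,) if k=="handle" else (.08,.094)):
        P=np.array([onplane(c,u,z,True)[:2] for u in ct[:,0]],np.float32);r=cv2.minAreaRect(P)
        print(k,bx,z,np.array(r[0]),np.array(r[1]),"x",(P@x).min(),(P@x).max(),"y",(P@y).min(),(P@y).max())
for n,w in(("scene",{"handle":(245,195,290,240)}),("side",{"handle":(240,145,280,175),"loaf":(245,190,305,235)})):
    cc=get_calibration(n);h=cv2.cvtColor(grab_frame(n),cv2.COLOR_BGR2HSV)
    for k,(a,b,cx,d) in w.items():
        m=cv2.inRange(h[b:d,a:cx],(3,90,30),(22,255,255));m=cv2.morphologyEx(m,cv2.MORPH_CLOSE,np.ones((3,3)))
        ct=max(cv2.findContours(m,cv2.RETR_EXTERNAL,cv2.CHAIN_APPROX_NONE)[0],key=cv2.contourArea);M=cv2.moments(cv2.convexHull(ct))
        rays[k].append(ray(cc,(M["m10"]/M["m00"]+a,M["m01"]/M["m00"]+b)))
for k in rays:
    p,e=tri(rays[k]);print(k,p,e,"sealer-frame xy",p[:2]@x-.5566,p[:2]@y-.005)
E
```

```text
handle (419, 149, 36, 80) 0.15 [0.5713 0.0605] [0.031 0.071] x 0.5172526314765216 0.5881240572839975 y 0.1412125435233116 0.1724057934269309
loaf (227, 111, 64, 124) 0.08 [ 0.5508 -0.0898] [0.0603 0.1257] x 0.49531792341768743 0.620933669808507 y -0.02517957383990289 0.03553735004216431
loaf (227, 111, 64, 124) 0.094 [ 0.5475 -0.0892] [0.0573 0.1195] x 0.4950519165709615 0.6144589257046581 y -0.02367677526772023 0.03403913629651068
handle [0.5762 0.07   0.1339] [np.float64(0.0015043708765564044), np.float64(0.00015300498169241238), np.float64(0.0013749320232427243)] sealer-frame xy -0.0007419369122239061 0.16203864100156978
loaf [ 0.5473 -0.089   0.0838] [np.float64(0.001054670054223849), np.float64(0.001054670054223857)] sealer-frame xy -0.0021550168672705983 0.0004257370055608641
```

```bash
python3 -m creep '[[0,0.003,0.03,0,0,0,0.2],[0,0,0.05,0,0,0,0],[0,0,0.05,0,0,0,0],[0,0,0.05,0,0,0,0],[0,0,0.02,0,0,0,0],[0,0,0,0.03,0,0,0],[0,0,0,0.04,0,0,0],[0,0,0,0.027,0,0,0],[0,0,0,0,0,0,0],[0,0,0,0,0,0,0]]' 40
python3 to.py 0.5838 0.1098 0.125 80.2
python3 - <<'E'
from h import *
cv2.imwrite("pics/p3.png",cv2.resize(grab_frame("side")[90:250,190:350],(560,560),interpolation=cv2.INTER_CUBIC))
E
```

```text
clock: 11.52
tcp_pos: [0.5823, 0.108, 0.1251]
tcp_rot: [[-0.985, 0.17, 0.001], [0.17, 0.985, -0.0], [-0.001, -0.0, -1.0]]
force: [0.4, -0.1, 0.5]
width: 0.0003
gripper_force: 0.0
t 11.525 pos [0.5823 0.108  0.1251] yaw(y) 80.21642684202443 turn toolz 0.01642684202442979 tilt [ 0.0008 -0.0002 -1.    ] F [ 0.3944 -0.1409  0.4828] w 0.00026777266648668973 0.0
tool shift now [-0.0012  0.0021  0.0001]
tool shift after turn [-0.0012  0.0021  0.0001]
```

View pics/p3.png

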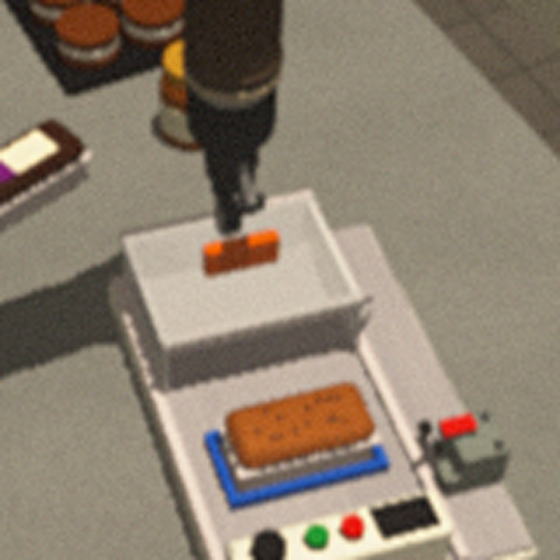

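```bash
python3 -m creep '[[0,0,-0.004,0,0,0,0],[0,0,-0.006,0,0,0,0],[0,0,-0.006,0,0,0,0],[0,0,-0.006,0,0,0,0],[0,0,-0.006,0,0,0,0]]'; cat > f.py <<'E'
from h import *
s=telemetry.sense();x=np.array([.9854,-.1702]);y=np.array([.1702,.9854]);p=np.array(s["tcp_pos"])[:2];F=np.array(s["force"])
print("t %.2f y %.4f x %.4f Fy %.1f Fx %.1f Fz %.1f"%(s["clock"],p@y-.005,p@x-.5566,F[:2]@y,F[:2]@x,F[2]))
E
python3 f.py
```

```text
clock: 12.2
tcp_pos: [0.5771, 0.0809, 0.1246]
tcp_rot: [[-0.986, 0.169, 0.001], [0.169, 0.986, 0.001], [-0.001, 0.001, -1.0]]
force: [0.4, 2.0, 1.6]
width: -0.0001
gripper_force: 0.9
t 12.20 y 0.1730 x -0.0017 Fy 2.1 Fx 0.0 Fz 1.6
```

```bash
python3 -m creep '[[0,0,-0.008,0,0,0,0],[0,0,-0.01,0,0,0,0],[0,0,-0.01,0,0,0,0],[0,0,-0.01,0,0,0,0],[0,0,-0.01,0,0,0,0],[0,0,-0.01,0,0,0,0],[0,0,-0.01,0,0,0,0],[0,0,-0.01,0,0,0,0],[0,0,-0.007,0,0,0,0],[0,0,-0.005,0,0,0,0]]'; python3 f.py
python3 - <<'E'
from h import *
y=np.array([.1702,.9854]);x=np.array([.9854,-.1702]);r=[]
for n in("scene","side"):
    im=grab_frame(n);c=get_calibration(n);g=proj(c,np.array([.562,.0,.14]));a,b=(g-28).astype(int)
    h=cv2.cvtColor(im,cv2.COLOR_BGR2HSV)[b:b+56,a:a+56];m=cv2.inRange(h,(3,150,90),(14,255,255))
    ct=max(cv2.findContours(m,cv2.RETR_EXTERNAL,cv2.CHAIN_APPROX_NONE)[0],key=cv2.contourArea)
    q=ct[:,0].mean(0)+[a,b];print(n,q,cv2.contourArea(ct),cv2.boundingRect(ct));r.append(ray(c,q))
p,e=tri(r);print(p,e,p[:2]@y-.005)
E
```

```text
clock: 13.45
tcp_pos: [0.5615, -0.0082, 0.1242]
tcp_rot: [[-0.986, 0.169, -0.0], [0.169, 0.986, 0.0], [0.0, -0.0, -1.0]]
force: [1.7, 1.0, 0.2]
width: 0.0
gripper_force: 0.8
t 13.45 y 0.0825 x -0.0019 Fy 1.3 Fx 1.5 Fz 0.2
scene [229.95238095 204.23809524] 30.5 (12, 25, 8, 10)
side [268.81132075 185.39622642] 157.5 (21, 30, 23, 14)
[ 0.56562974 -0.03055556  0.1274838 ] [np.float64(0.0077476110060893146), np.float64(0.007747611006089346)] 0.06116073224031692
```

```bash
python3 -m creep '[[0,0,-0.006,0,0,0,0],[0,0,-0.007,0,0,0,0],[0,0,-0.005,0,0,0,0],[0,0,-0.003,0,0,0,0]]'>/dev/null; python3 f.py
python3 -m creep '[[0,0,-0.002,0,0,0,0],[0,0,-0.002,0,0,0,0]]'>/dev/null; python3 f.py
python3 -m creep '[[0,0,-0.002,0,0,0,0],[0,0,-0.002,0,0,0,0]]'>/dev/null; python3 f.py
python3 -m creep '[[0,0,-0.002,0,0,0,0],[0,0,-0.002,0,0,0,0]]'>/dev/null; python3 f.py
```

```text
t 14.05 y 0.0615 x -0.0021 Fy 1.5 Fx -0.3 Fz -1.1
t 14.30 y 0.0580 x -0.0020 Fy 1.3 Fx -1.3 Fz -0.1
t 14.55 y 0.0539 x -0.0018 Fy 1.9 Fx -1.1 Fz 0.4
t 14.80 y 0.0499 x -0.0018 Fy 1.1 Fx -0.7 Fz -1.6
```

```bash
python3 -m creep '[[0,0,-0.002,0,0,0,0],[0,0,-0.002,0,0,0,0]]'>/dev/null; python3 f.py
python3 -m creep '[[0,0,-0.002,0,0,0,0],[0,0,-0.002,0,0,0,0]]'>/dev/null; python3 f.py
python3 -m creep '[[0,0,-0.0015,0,0,0,0],[0,0,-0.0015,0,0,0,0]]'>/dev/null; python3 f.py
```

```text
t 15.05 y 0.0458 x -0.0017 Fy 2.1 Fx -0.9 Fz -1.0
t 15.30 y 0.0419 x -0.0017 Fy 1.8 Fx -1.0 Fz -2.0
t 15.55 y 0.0404 x -0.0018 Fy 5.9 Fx -1.1 Fz -1.2
```

```bash
for i in 1; do python3 -m creep '[[0,0,-0.0015,0,0,0,0],[0,0,-0.0015,0,0,0,0]]'>/dev/null; python3 f.py
python3 -m creep '[[0,0,-0.0015,0,0,0,0],[0,0,-0.0015,0,0,0,0]]'>/dev/null; python3 f.py
python3 -m creep '[[0,0,-0.0015,0,0,0,0],[0,0,-0.0015,0,0,0,0]]'>/dev/null; python3 f.py; done
```

```text
t 15.80 y 0.0377 x -0.0017 Fy 6.6 Fx -1.6 Fz -1.1
t 16.05 y 0.0357 x -0.0018 Fy 10.0 Fx -1.3 Fz -1.7
t 16.30 y 0.0332 x -0.0018 Fy 11.0 Fx -1.4 Fz -1.4
```

```bash
python3 -m creep '[[0,0,-0.0015,0,0,0,0],[0,0,-0.0015,0,0,0,0]]'>/dev/null; python3 f.py
python3 -m creep '[[0,0,-0.0015,0,0,0,0],[0,0,-0.001,0,0,0,0]]'>/dev/null; python3 f.py
python3 -m creep '[[0,0,-0.001,0,0,0,0],[0,0,-0.001,0,0,0,0]]'>/dev/null; python3 f.py
```

```text
t 16.55 y 0.0306 x -0.0017 Fy 10.6 Fx -1.8 Fz -1.3
t 16.80 y 0.0269 x -0.0017 Fy 7.6 Fx -1.4 Fz -1.4
t 17.05 y 0.0247 x -0.0017 Fy 7.0 Fx -0.9 Fz -1.0
```

```bash
python3 -m creep '[[0,0,-0.001,0,0,0,0]]'>/dev/null; python3 f.py
python3 -m creep '[[0,0,-0.001,0,0,0,0]]'>/dev/null; python3 f.py
python3 -m creep '[[0,0,-0.001,0,0,0,0]]'>/dev/null; python3 f.py
```

```text
t 17.18 y 0.0232 x -0.0017 Fy 3.4 Fx -1.3 Fz -0.3
t 17.30 y 0.0212 x -0.0016 Fy 4.6 Fx -1.0 Fz -0.9
t 17.43 y 0.0207 x -0.0016 Fy 7.5 Fx -0.7 Fz -0.5
```

Push dropped from 7.0 to 3.4 N with a jump, so it has probably clicked. I'll back off and check that the guard stays.

```bash
python3 -m creep '[[0,0,0.001,0,0,0,0]]'>/dev/null; python3 f.py; python3 -m creep '[[0,0,0.001,0,0,0,0]]'>/dev/null; python3 f.py; python3 -m creep '[[0,0,0.002,0,0,0,0]]'>/dev/null; python3 f.py;  python3 -m creep '[[0,0,0.002,0,0,0,0]]'>/dev/null; python3 f.py; python3 -m creep '[[0,0,0.02,0,0,0,0],[0,0,0,0,0,0,0],[0,0,0,0,0,0,0]]'>/dev/null; python3 f.py
python3 -m creep '[[0,0,-0.01,0,0,0,0],[0,0,-0.008,0,0,0,0],[0,0,0,0,0,0,0]]'>/dev/null; python3 f.py
python3 -m creep '[[0,0,-0.002,0,0,0,0]]'>/dev/null; python3 f.py;python3 -m creep '[[0,0,-0.002,0,0,0,0]]'>/dev/null; python3 f.py
```

```text
t 17.55 y 0.0209 x -0.0016 Fy 3.0 Fx -0.2 Fz -1.3
t 17.68 y 0.0211 x -0.0016 Fy 1.1 Fx -0.9 Fz -0.8
t 17.80 y 0.0224 x -0.0014 Fy -0.3 Fx 0.7 Fz 0.0
t 17.93 y 0.0249 x -0.0014 Fy -0.8 Fx 0.3 Fz 0.1
t 18.30 y 0.0458 x -0.0018 Fy -0.8 Fx 0.4 Fz -0.3
t 18.68 y 0.0258 x -0.0017 Fy 0.4 Fx -0.4 Fz -0.2
t 18.80 y 0.0254 x -0.0017 Fy 0.9 Fx -0.6 Fz -0.2
t 18.93 y 0.0235 x -0.0017 Fy 0.2 Fx 0.5 Fz 0.4
```

The guard held: no contact at .0235, and it had not followed the finger back. I'll retreat and take a last look.

```bash
python3 -m creep '[[0,0,0.02,0,0,0,0],[0,0,0.01,-0.04,0,0,0],[0,0,0.03,-0.05,0,0,0],[0,0,0.05,-0.03,0,0,0],[0,0,0.05,0,0,0,0],[0,0,0.04,0,0,0,0],[0,0,0,0,0,0,0],[0,0,0,0,0,0,0]]'; python3 - <<'E'
from h import *
a=grab_frame("scene");b=grab_frame("side")
cv2.imwrite("pics/end.png",np.hstack([cv2.resize(a[110:340,80:400],(400,300)),cv2.resize(b[100:340,150:410],(400,300))]))
E
```

```text
clock: 19.92
tcp_pos: [0.5851, 0.1313, 0.244]
tcp_rot: [[-0.986, 0.168, -0.001], [0.168, 0.986, -0.0], [0.0, -0.001, -1.0]]
force: [0.4, -0.3, 0.4]
width: 0.0002
gripper_force: 0.0
```

View pics/end.png

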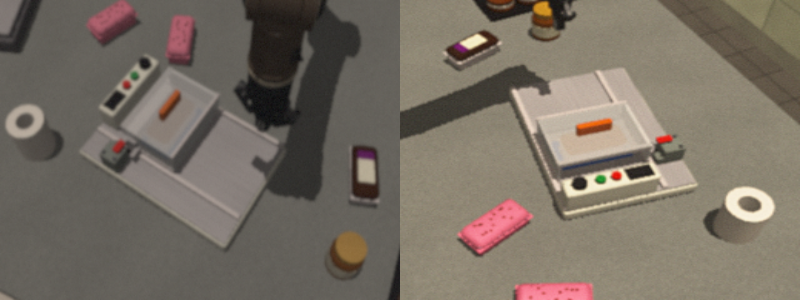

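The guard covers the nest and loaf (scene crop (170,115), side crop (590,140)), the other items have not moved, and the arm is clear.

```bash
python3 -c "
from bench import workorder
print(workorder.sign_off())"
```

```text
the job is handed in; nothing more can be done
None
```

The plain loaf is upright in the blue nest, the guard is over it and held shut by its latch after a gentle push (about 11 N at most), the other items were left where they were, and the job is handed in at about 20 s.

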